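Set up the settling columns in order of height for plankton counting

ROBOT

A 7-joint arm with a two-finger parallel gripper is mounted at the origin on the work surface. World frame = base frame: x ahead of the robot, y to its left, z up, the work surface at z = 0. Lengths are in m, angles in rad, forces in N, time in s.
With the tool pointing down it reaches from about 0.425 to 0.95 m from the base axis. Payload 4.7 kg.
Tool frame: the origin (TCP) lies on the centre line of the jaws, within the pads' length; the fingertips stand robot.nose_length ahead of it and the grasp point (between the pads) lies 8 mm behind it (robot.nose_length is the distance from the TCP to the fingertips, in m); z points along the fingers, y is the line along which they close (so a half turn about z gives the same grasp; the last joint's range is limited). The gripper opens to 85 mm and grips with 20 to 120 N. Pads are 22 mm wide; open, the fingers measure 114 mm over their backs; the gripper's body (76 mm by 85 mm) begins 54 mm behind the grasp point. The pads swing forward as they close: fully open they stand 13 mm farther back than shut.
Start: joints at [1.155, 0.469, -0.049, 1.532, 0.024, 1.141, -0.082], TCP at [0.255, -0.625, 0.216] pointing down, gripper open.
Joint ranges: [-2.59, 2.59], [-0.33, 1.99], [-1.39, 1.29], [0.1, 2.45], [-1.04, 4.18], [0.21, 1.99], [-2.66, 2.66]. Speed limits (rad/s): [2.57, 2.57, 3.14, 3.14, 3.14, 3.14, 3.14].

INTERFACE

Orientations are given as [roll, pitch, yaw] about the fixed x, y, z axes, in that order (R = Rz(yaw) Ry(pitch) Rx(roll)).
In Python, from plant import robot gives the robot as it stands. Calls block until the motion is done:
- robot.goto(position, orientation): joint-space move of the TCP to a pose.
- robot.move_straight(position, vel=0.15, attitude=None, contact_N=None): straight line of the TCP; attitude=None keeps the orientation; vel is the mean speed in m/s. With contact_N (N) it stops when the force on the tool has changed by that much, and returns True; else False.
- robot.move_joints(angles): joint-space move.
- robot.grip(opening, strength=None): opening from 0.0 (shut) to 1.0 (fully open); strength is the grip in N (None keeps the last); returns when the fingers have stopped.
- robot.sleep(seconds).
- robot.inverse_kinematics(position, orientation): joint angles nearest the present ones, or None.
- robot.sense(): the state.
- robot.grab_frame(name): name is "scene" or "top" or "wrist"; returns a dict with "image" (480x640x3 uint8, red, green, blue), "range_z" (480x640 float32, m along the optical axis (not along the pixel's ray), 0 where there is no reading), "fx", "fy", "cx", "cy" (pixels), "R" (3x3) and "t" (3): a world point X has camera coordinates R X + t. Camera axes: x right, y down, z forward; pixel columns grow to the right and rows downward; lengths in m; the calibration is good to about 2 mm. The wrist camera is an equidistant fisheye: a pixel r from the principal point sees the ray r / f radians off the axis. A picture is of the moment at which its call begins.
A pose or a line that the arm cannot do raises robot.IKError and nothing moves.
- robot.close_job(): hands the job in; it is judged then, once.
The state is a dict: "t": time; "joint_pos": joint angles; "joint_velocities": joint speeds; "effort": joint torques, N m; "tcp_pos": TCP position; "tcp_rot": TCP orientation; "wrist_force": force on the tool from outside, world axes, zero at the start; "torque": the same for the moment, N m; "opening": opening from 0.0 (shut) to 1.0 (fully open); "gripper_force": force on a finger pad.
Only numpy, scipy, OpenCV 4.12 (cv2) and the standard library are available. Lean on these libraries where they do the work, as an engineer would, in place of code of your own. Each camera call takes 0.05 s, during which the arm holds its last target. There are 200 camera calls.

TASK

The row of settling columns on the levelled slab has been begun: the smallest column already stands on the chamber plate at one end. Continue the row with the four columns on the bench, one standing flat in the round recess of each empty plate, in order of height, the shortest next to the one already there and the tallest last. Set each down upright rather than dropping it, tip none over, and leave the first column and the covered dish where they are.

Things in the scene. Friction and masses are not known exactly. Their poses are not given: they have to be found in the camera images.
- column_a_center (a point): The shortest of four settling columns, 45 mm tall: a round clear tube 40 mm in diameter with faint grey graduation rings, closed at the top by a black cover of the same diameter (8 mm thick), standing on a grey foot ring 48 mm in diameter and 6 mm thick. Loose and light, standing upright on the bench. This point is its centre, 22.5 mm above its underside; z is its axis, up.
- column_b_center (a point): The second shortest of four settling columns, 75 mm tall: a round clear tube 40 mm in diameter with faint grey graduation rings, closed at the top by a black cover of the same diameter (8 mm thick), standing on a grey foot ring 48 mm in diameter and 6 mm thick. Loose and light, standing upright on the bench. This point is its centre, 37.5 mm above its underside; z is its axis, up.
- column_c_center (a point): The second tallest of four settling columns, 110 mm tall: a round clear tube 40 mm in diameter with faint grey graduation rings, closed at the top by a black cover of the same diameter (8 mm thick), standing on a grey foot ring 48 mm in diameter and 6 mm thick. Loose and light, standing upright on the bench. This point is its centre, 55 mm above its underside; z is its axis, up.
- column_d_center (a point): The tallest of four settling columns, 150 mm tall: a round clear tube 40 mm in diameter with faint grey graduation rings, closed at the top by a black cover of the same diameter (8 mm thick), standing on a grey foot ring 48 mm in diameter and 6 mm thick. Loose and light, standing upright on the bench. This point is its centre, 75 mm above its underside; z is its axis, up.
- plate_a_seat (a point): One of four like, empty chamber plates (letters in no fixed order), fixed in a straight row about 88 mm apart on an aluminium slab (540 x 100 mm, top 32 mm above the bench): grey, 76 mm square, top 42 mm above the bench, with a round recess 62 mm wide, 4 mm deep. This point: centre of the recess floor, 38 mm above the bench, where a column's foot stands. z up, y along the row.
- plate_b_seat (a point): One of four like, empty chamber plates (letters in no fixed order), fixed in a straight row about 88 mm apart on an aluminium slab (540 x 100 mm, top 32 mm above the bench): grey, 76 mm square, top 42 mm above the bench, with a round recess 62 mm wide, 4 mm deep. This point: centre of the recess floor, 38 mm above the bench, where a column's foot stands. z up, y along the row.
- plate_c_seat (a point): One of four like, empty chamber plates (letters in no fixed order), fixed in a straight row about 88 mm apart on an aluminium slab (540 x 100 mm, top 32 mm above the bench): grey, 76 mm square, top 42 mm above the bench, with a round recess 62 mm wide, 4 mm deep. This point: centre of the recess floor, 38 mm above the bench, where a column's foot stands. z up, y along the row.
- plate_d_seat (a point): One of four like, empty chamber plates (letters in no fixed order), fixed in a straight row about 88 mm apart on an aluminium slab (540 x 100 mm, top 32 mm above the bench): grey, 76 mm square, top 42 mm above the bench, with a round recess 62 mm wide, 4 mm deep. This point: centre of the recess floor, 38 mm above the bench, where a column's foot stands. z up, y along the row.
- first_column_center (a point): The first column of the row, already in place on its own (fifth, like) chamber plate beside one end of the row of four, now left, now right (a flat round bubble level, 44 mm wide, lies beyond the other end): same make, 25 mm tall, 40 mm in diameter, black cover. Loose, not to be moved. This point is its centre, 50.5 mm above the bench; z is up.
- dish: Round covered glass dish, greenish, 60 mm in diameter and 16 mm tall, lying flat among the columns, to be left alone. Loose. The origin is the centre of its underside.

How it is judged:
By the outcome, as a careful person would: the job done as asked, in the order asked, and still so for the second after the job is handed in, with the robot touching nothing.
It also fails if it takes over 115 s, if anything falls off the work surface, if the arm or the gripper's body presses on something with over 40 N, if the wrist force passes 120 N, or if a joint passes its speed limit or range.

## Working session

There is one attempt and no reset: what is moved stays moved. The work goes in short steps, each a Python script; the robot and the scene stay as the last script left them, time stands still between calls to the robot, and variables do not carry over. Pictures are saved under pics/ and viewed, at most 14 in all, crops included, and the job is handed in when it is done.

```bash
ls; mkdir -p pics; python3 - <<'E'
from plant import robot
import cv2,numpy as np
for n in("scene","top"):
    f=robot.grab_frame(n); cv2.imwrite(f"pics/{n}0.png",f["image"][:,:,::-1]); np.savez(f"{n}0.npz",**f)
    print(n,f["fx"],f["cx"],f["cy"],(-f["R"].T@f["t"]).round(3),f["R"].round(2).tolist(),(f["range_z"]>0).mean())
s=robot.sense();print(robot.nose_length,{k:np.round(v,3) for k,v in s.items()})
E
```

```text
pics
scene 530.4225737125457 318.6971357335641 239.35392398368523 [ 0.953 -0.624  1.088] [[0.82, 0.57, 0.01], [0.47, -0.65, -0.6], [-0.33, 0.49, -0.8]] 0.9961783854166667
top 498.11355767766514 317.46085525443397 238.65127756080065 [0.415 0.014 1.053] [[0.03, -1.0, 0.03], [-0.99, -0.03, -0.13], [0.13, -0.02, -0.99]] 0.9959114583333334
0.011 {'t': np.float64(0.1), 'joint_pos': array([ 1.155,  0.469, -0.049,  1.534,  0.024,  1.141, -0.082]), 'joint_velocities': array([ 0.   , -0.002, -0.   , -0.   , -0.001,  0.   , -0.002]), 'effort': array([ 0.0000e+00, -5.1152e+01, -4.7000e-02, -2.3839e+01,  1.1000e-02,
        4.0000e-03, -0.0000e+00]), 'tcp_pos': array([ 0.254, -0.625,  0.215]), 'tcp_rot': array([-3.14 ,  0.   ,  0.387]), 'wrist_force': array([0.608, 0.201, 0.595]), 'torque': array([-0.024, -0.009, -0.006]), 'gripper_force': np.float64(0.0), 'opening': np.float64(1.0)}
```

View pics/top0.png

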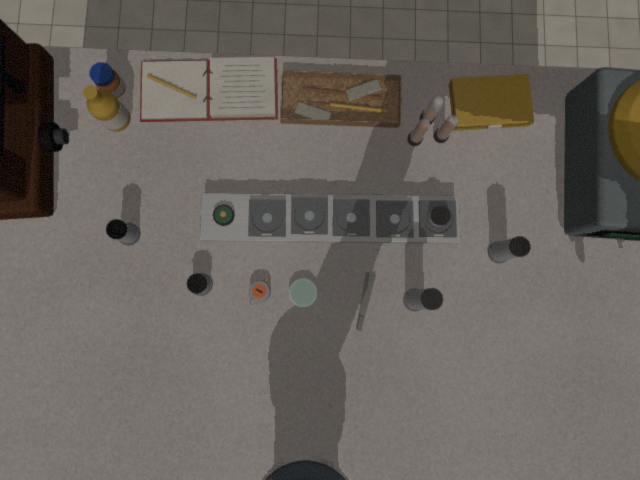

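View pics/scene0.png

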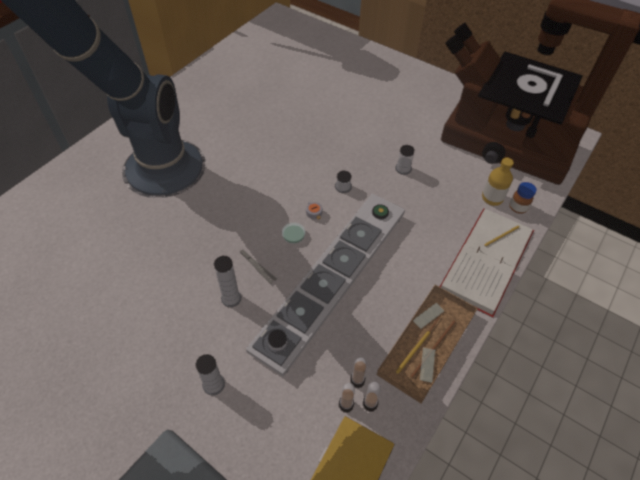

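The row runs across the top view at v≈215. The first column is at (440,215) on the right and the bubble level at (223,215) on the left. Column covers are at (117,229), (197,284), (519,246) and (431,299), the dish at (303,293), with tweezers and a small cup also lying about. Next I'll measure the covers and plates.

```bash
cat > h.py <<'E'
import numpy as np,cv2
def world(f):
    """Per-pixel world points from a pinhole frame's range image."""
    v,u=np.mgrid[0:480,0:640]; z=f["range_z"].astype(float)
    P=np.stack([(u-f["cx"])/f["fx"]*z,(v-f["cy"])/f["fy"]*z,z],-1)-f["t"]
    return P@f["R"]
def cast(f,u,v,h):
    """Pixel ray onto plane z=h."""
    d=np.array([(u-f["cx"])/f["fx"],(v-f["cy"])/f["fy"],1])@f["R"]; c=-f["R"].T@f["t"]
    return c+d*(h-c[2])/d[2]
def proj(f,X):
    p=f["R"]@np.asarray(X)+f["t"]; return f["fx"]*p[0]/p[2]+f["cx"],f["fy"]*p[1]/p[2]+f["cy"]
E
python3 - <<'E'
from h import *
for n,seeds in(("top",[(117,229),(197,284),(519,246),(431,299),(440,215)]),("scene",[(406,151),(344,175),(207,364),(225,264),(277,336)])):
    f=dict(np.load(n+"0.npz")); W=world(f); g=f["image"].max(2)
    print(n,'bench z',np.median(W[330:400,150:250,2] if n=="top" else W[200:240,40:120,2]))
    m=(g<45).astype(np.uint8); k,L,st,C=cv2.connectedComponentsWithStats(m)
    for u,v in seeds:
        l=L[v,u]; 
        if l==0: print('no',g[v,u]);continue
        M=L==l; z=np.median(W[M][:,2]); 
        print((u,v),st[l],C[l].round(1),'z',z.round(3),'cast',cast(f,*C[l],z).round(4),'med',np.median(W[M],0).round(4))
f=dict(np.load("top0.npz")); W=world(f); Z=W[...,2]
for u in range(205,460,8): print(u,*(Z[195:240:4,u]*1000).astype(int), f["image"][205,u].mean().astype(int))
E
```

```text
top bench z 0.0001574393949729691
(117, 229) [106 220  22  19 314] [116.4 228.9] z 0.075 cast [0.5529 0.3885 0.0749] med [0.5528 0.3883 0.0749]
(197, 284) [187 274  20  19 300] [196.7 282.9] z 0.045 cast [0.453  0.2316 0.0451] med [0.453  0.2317 0.0451]
(519, 246) [509 237  21  19 302] [519.  246.1] z 0.11 cast [ 0.54   -0.3949  0.1102] med [ 0.54   -0.3948  0.1102]
(431, 299) [421 289  21  20 222] [430.7 298.1] z 0.151 cast [ 0.4345 -0.2136  0.1505] med [ 0.4344 -0.2133  0.1505]
(440, 215) [431 206  19  19 275] [440.1 214.9] z 0.063 cast [ 0.6048 -0.2549  0.0632] med [ 0.6047 -0.255   0.0632]
scene bench z 0.000126851400749991
(406, 151) [402 146  11   9  81] [406.9 150.2] z 0.074 cast [0.5548 0.3856 0.0745] med [0.5548 0.3851 0.0745]
(344, 175) [339 172  11  10  82] [343.8 176.2] z 0.045 cast [0.4544 0.2284 0.0448] med [0.4541 0.2289 0.0448]
(207, 364) [198 356  17  17 151] [206.8 364.6] z 0.11 cast [ 0.5446 -0.3987  0.1099] med [ 0.5445 -0.3981  0.1099]
(225, 264) [216 257  16  15 181] [223.1 263.7] z 0.15 cast [ 0.4362 -0.2186  0.1499] med [ 0.4372 -0.2192  0.1499]
(277, 336) [26
[... 782 characters left out ...]
4 41 34 31 70
333 30 40 40 42 42 43 42 38 41 38 38 29 73
341 34 43 42 39 37 39 39 37 36 41 41 34 75
349 31 42 34 40 40 39 37 38 37 39 43 34 73
357 32 41 42 39 40 36 37 40 36 44 41 30 52
365 31 44 42 41 43 35 40 40 42 44 41 30 56
373 32 31 32 34 29 37 31 30 28 32 33 31 92
381 31 32 41 41 43 39 38 38 43 40 37 32 55
389 30 31 43 37 38 38 36 39 40 41 42 34 54
397 30 33 42 39 35 39 37 36 39 38 42 31 55
405 31 30 42 41 40 37 39 39 39 46 41 29 53
413 30 33 31 32 34 28 40 42 38 42 43 36 111
421 31 31 45 41 43 39 45 41 42 42 44 34 74
429 28 35 46 37 43 51 45 43 39 47 41 33 55
437 -1 31 42 61 62 63 63 62 44 40 43 32 54
445 0 35 41 64 63 63 64 65 36 41 41 32 52
453 1 34 38 44 40 41 43 38 45 40 39 34 74
```

```bash
python3 -c "
import cv2
i=cv2.imread('pics/top0.png');cv2.imwrite('pics/topc.png',cv2.resize(i[185:250,195:465],None,fx=2.96,fy=2.96,interpolation=cv2.INTER_CUBIC))"
```

```text
(no output)
```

View pics/topc.png

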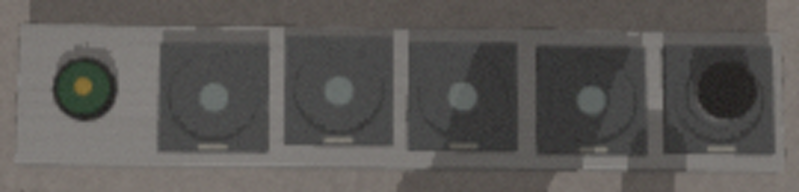

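The four plates each show a window disc concentric with the recess, in the crop at about (213,96), (339,91), (462,96) and (591,100). They are slightly staggered. Cover heights match 45/75/110/150 mm. Next: plate centres in both views, plus a reach check.

```bash
python3 - <<'E'
from h import *
from plant import robot
px=[(394.7,218.8),(351,217.4),(309.5,215.7),(267,217.4)]
F={n:dict(np.load(n+"0.npz")) for n in("top","scene")}
def blob(f,p,r=11):
    u,v=map(int,np.round(p)); g=f["image"][v-r:v+r+1,u-r:u+r+1].astype(float)
    s=g.mean(2); m=(s>np.median(s)+18)
    k,L,st,C=cv2.connectedComponentsWithStats(m.astype(np.uint8))
    j=min([i for i in range(1,k) if st[i,4]>8],key=lambda i:np.hypot(*(C[i]-r))); return C[j]+[u-r,v-r],st[j]
seats=[]
for p in px:
    a,sa=blob(F["top"],p); w=cast(F["top"],*a,.038)
    q=proj(F["scene"],w); b,sb=blob(F["scene"],q,9); w2=cast(F["scene"],*b,.038)
    print(a.round(1),sa[2:],w.round(4),b.round(1),sb[2:],w2.round(4)); seats.append((w+w2)/2)
cols=np.array([[.4537,.230],[.5538,.387],[.5423,-.3968],[.4354,-.216]])
seats=np.array(seats)[:,:2]; np.savez("plan.npz",cols=cols,seats=seats)
print(seats.round(4),np.diff(seats,axis=0).round(4))
h=[.045,.075,.11,.15]; g=[.028,.045,.08,.118]
for yaw in(np.pi/2,-np.pi/2):
  for i in range(4):
    for xy,z0 in((cols[i],0),(seats[i],.038)):
      for dz in(0,.17):
        q=robot.inverse_kinematics([*xy,z0+g[i]-.008+dz],[np.pi,0,yaw]); print(round(yaw,2),i,z0,dz,None if q is None else np.round(q,2))
E
```

```text
[394.4 218.4] [10 10 74] [ 0.5991 -0.1663  0.038 ] [299.9 311. ] [ 9  9 63] [ 0.5981 -0.1672  0.038 ]
[350.5 217.1] [10  9 70] [ 0.5988 -0.0751  0.038 ] [323.  282.7] [ 9  7 42] [ 0.5978 -0.0761  0.038 ]
[309.1 215.1] [ 9  9 69] [0.6    0.0108 0.038 ] [343.8 258.1] [ 9  7 48] [0.5989 0.01   0.038 ]
[266.9 217.4] [ 9 10 70] [0.5923 0.0976 0.038 ] [360.5 233.2] [ 8  7 41] [0.5915 0.0967 0.038 ]
[[ 0.5986 -0.1667]
 [ 0.5983 -0.0756]
 [ 0.5995  0.0104]
 [ 0.5919  0.0972]] [[-0.0003  0.0911]
 [ 0.0012  0.086 ]
 [-0.0076  0.0868]]
1.57 0 0 0 [ 0.23  0.74 -1.06  2.05  0.86  0.88 -1.33]
1.57 0 0 0.17 [ 0.31  0.43 -1.09  1.91  0.43  1.07 -0.96]
1.57 0 0.038 0 [ 0.56  0.61 -0.5   1.78  0.37  0.85 -0.11]
1.57 0 0.038 0.17 [ 0.59  0.42 -0.53  1.63  0.23  1.15  0.  ]
1.57 1 0 0 [-0.08  0.87 -0.95  1.64  0.79  1.06 -1.27]
1.57 1 0 0.17 [-0.07  0.66 -0.97  1.5   0.56  1.27 -1.1 ]
1.57 1 0.038 0 [ 0.47  0.58 -0.57  1.81  0.4   0.87 -0.29]
1.57 1 0.038 0.17 [ 0.52  0.4  -0.63  1.65  0.25  1.18 -0.16]
1.57 2 0 0 [ 0.8   0.63 -0.34  1.65  0.25  0.9   0.37]
1.57 2 0 0.17 [ 0.83  0.47 -0.38  1.49  0.18  
[... 618 characters left out ...]
 0.02  1.01 -1.19  1.63  0.99  1.21  1.75]
-1.57 1 0 0.17 [ 0.02  0.77 -1.18  1.5   0.72  1.36  1.93]
-1.57 1 0.038 0 [-0.67  0.79  1.11  1.88 -0.84  1.03 -2.34]
-1.57 1 0.038 0.17 [-0.71  0.52  1.12  1.72 -0.49  1.22 -2.61]
-1.57 2 0 0 [ 0.37  0.62  0.28  1.68 -0.21  0.87 -2.4 ]
-1.57 2 0 0.17 [ 0.39  0.45  0.25  1.52 -0.12  1.19 -2.47]
-1.57 2 0.038 0 [-0.83  0.72  1.11  1.87 -0.75  1.05 -2.55]
-1.57 2 0.038 0.17 [ 0.71  0.54 -1.17  1.59  0.51  1.35  2.61]
-1.57 3 0 0 [-0.47  0.51  1.12  2.12 -0.6   0.88 -2.14]
-1.57 3 0 0.17 [-0.61  0.14  1.12  1.92 -0.14  1.16 -2.58]
-1.57 3 0.038 0 [ 0.55  0.72 -1.18  1.75  0.71  1.18  2.3 ]
-1.57 3 0.038 0.17 [ 0.56  0.51 -1.17  1.54  0.47  1.41  2.5 ]
```

```bash
cat > pp.py <<'E'
from h import *
from plant import robot
P=np.load("plan.npz"); cols,seats=P["cols"],P["seats"]
G=[.028,.045,.080,.118]; ORI=[np.pi,0,np.pi/2]; CLEAR=[.10,.13,.16,.20]  # carry height of underside
def tcp(i,xy,base): return [*xy,base+G[i]-.008]
def pick(i,xy=None):
    xy=cols[i] if xy is None else xy
    robot.grip(1.0); up=tcp(i,xy,CLEAR[i]); up[2]=max(up[2],.2)
    robot.goto(up,ORI); robot.move_straight(tcp(i,xy,.0),vel=.12)
    robot.grip(0.0,30); s=robot.sense(); print("grip",s["opening"].round(3),s["gripper_force"].round(1))
    robot.move_straight(tcp(i,xy,.02),vel=.06); robot.move_straight(tcp(i,xy,CLEAR[i]),vel=.2)
def carry(i):
    robot.move_straight(tcp(i,seats[i],CLEAR[i]),vel=.25)
    s=robot.sense(); print("t",s["t"].round(1),"open",s["opening"].round(3),"F",s["wrist_force"].round(2),s["tcp_pos"].round(4))
def place(i,xy=None):
    xy=seats[i] if xy is None else xy
    robot.move_straight(tcp(i,xy,.046),vel=.12)
    c=robot.move_straight(tcp(i,xy,.0365),vel=.012,contact_N=2.5)
    print("contact",c,robot.sense()["tcp_pos"].round(4)[2]-tcp(i,xy,.038)[2])
    robot.grip(1.0); robot.move_straight(tcp(i,xy,max(.06+.075*0,CLEAR[i])),vel=.12)
    print("t",robot.sense()["t"])
def snap(n,name):
    f=robot.grab_frame(n); cv2.imwrite(f"pics/{name}.png",f["image"][:,:,::-1]); np.savez(name+".npz",**f); return f
E
python3 - <<'E'
from pp import *
robot.move_straight([.254,-.625,.28],vel=.2)
pick(0); carry(0)
snap("top","t1"); snap("scene","s1")
w=robot.grab_frame("wrist"); cv2.imwrite("pics/w1.png",w["image"][:,:,::-1]); np.savez("w1.npz",**w)
E
```

```text
Traceback (most recent call last):
  File "pp.py", line 10, in pick
    robot.grip(0.0,30); s=robot.sense(); print("grip",s["opening"].round(3),s["gripper_force"].round(1))
                                                      ^^^^^^^^^^^^^^^^^^
AttributeError: 'float' object has no attribute 'round'
```

```bash
sed -i 's/s\["\([a-z_]*\)"\]\.round(\([0-9]\))/np.round(s["\1"],\2)/g' pp.py
python3 - <<'E'
from pp import *
s=robot.sense(); print(s["opening"],s["gripper_force"],s["tcp_pos"],s["wrist_force"],s["t"])
robot.move_straight(tcp(0,cols[0],.02),vel=.06); robot.move_straight(tcp(0,cols[0],CLEAR[0]),vel=.2)
carry(0)
snap("scene","s1")
w=snap("wrist","w1"); print(w["fx"],w["cx"],w["cy"],w["R"],-w["R"].T@w["t"])
E
```

```text
0.4456154100889235 29.71403270959854 [0.45392589 0.23008481 0.02044042] [-0.78403742 -0.95807957  5.6824742 ] 6.025
t 8.9 open 0.445 F [-0.27 -0.2   0.26] [ 0.5983 -0.1651  0.1202]
371.64829954431775 316.151998654579 235.73852357182435 [[ 9.99997626e-01  2.17311088e-03  1.59617445e-04]
 [ 2.03440144e-03 -9.57381884e-01  2.88817919e-01]
 [ 7.80448213e-04 -2.88816909e-01 -9.57384032e-01]] [ 0.59830333 -0.09108172  0.27735927]
```

View pics/w1.png

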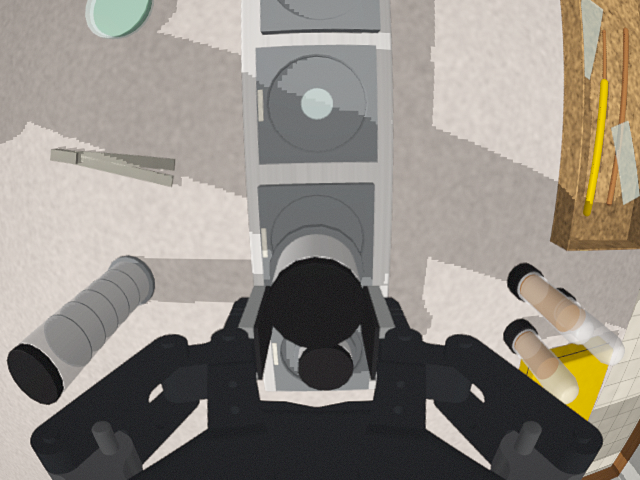

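View pics/s1.png

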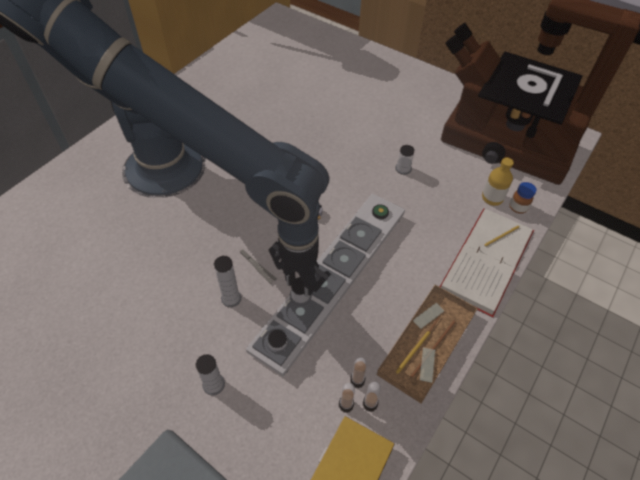

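The wrist view shows column a held upright (cover at (318,300)) and centred over its recess. Plate b's disc at (317,103) casts to (0.598, -0.076), which agrees with the plan. Placing it and fetching column b next.

```bash
python3 - <<'E'
from pp import *
place(0); pick(1); carry(1); snap("wrist","w2")
E
```

```text
contact True 0.0005000000000000004
t 11.4167
grip 0.459 30.3
t 18.8 open 0.456 F [ 0.01 -0.1  -0.31] [ 0.5982 -0.074   0.1672]
```

View pics/w2.png

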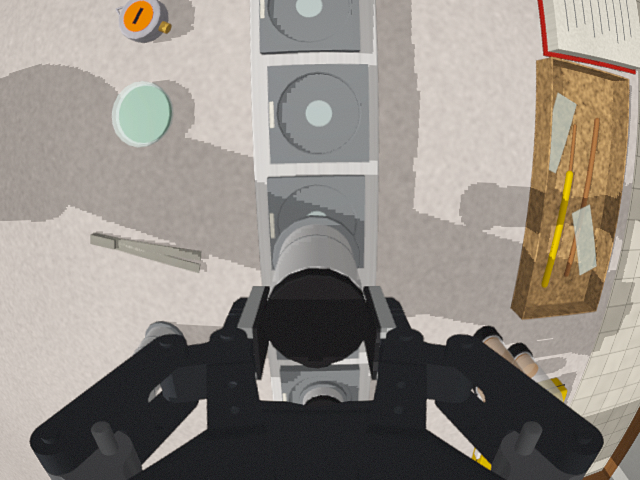

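Column b is held upright (cover at (318,318)) in line with its recess. Continuing with c.

```bash
python3 - <<'E'
from pp import *
place(1); pick(2); carry(2); snap("wrist","w3"); snap("scene","s3")
E
```

```text
contact True 0.00040000000000001146
t 21.8167
grip 0.45 30.1
t 28.4 open 0.454 F [ 0.38 -0.06 -0.81] [0.5995 0.0089 0.2317]
```

View pics/s3.png

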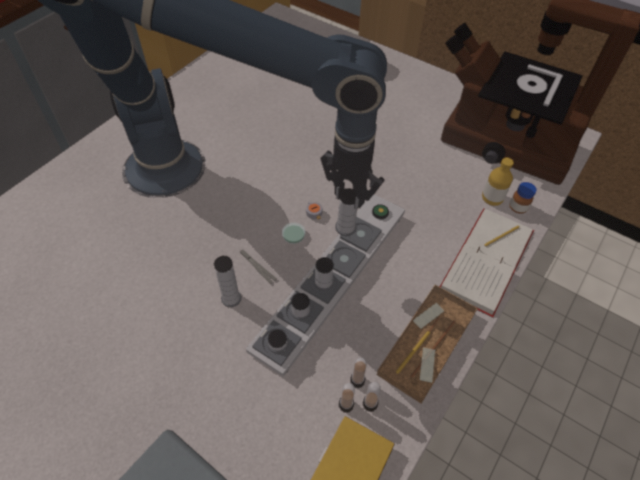

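View pics/w3.png

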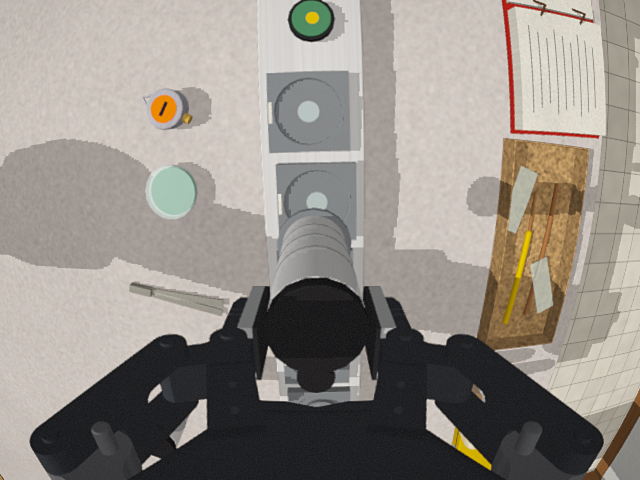

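Columns a and b stand upright in their recesses (scene (300,305) and (324,272)). Column c hangs straight over its plate.

```bash
python3 - <<'E'
from pp import *
place(2); pick(3); carry(3); snap("wrist","w4")
E
```

```text
contact True 0.0003000000000000086
t 31.9
grip 0.461 29.9
t 38.6 open 0.458 F [-0.28 -0.56 -1.42] [0.5917 0.0961 0.3098]
```

View pics/w4.png

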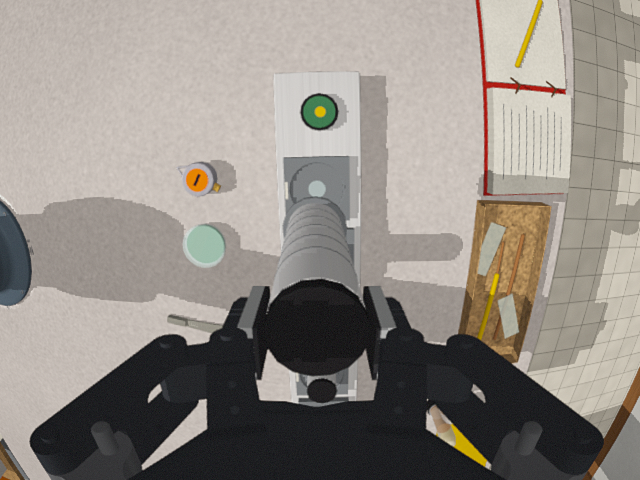

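Column d is held straight and in line with the last recess (disc at (317,188)). Placing it, retracting and checking.

```bash
python3 - <<'E'
from pp import *
place(3); robot.goto([.45,.3,.3],ORI)
f=snap("top","t5"); snap("scene","s5"); W=world(f); g=f["image"].max(2)
m=(g<45).astype(np.uint8); k,L,st,C=cv2.connectedComponentsWithStats(m)
for xy,h in zip([(.6049,-.2565),*seats],[.063,.083,.113,.148,.188]):
    u,v=proj(f,[*xy,h]); l=L[int(round(v)),int(round(u))]; M=L==l
    print(l,st[l,2:],'z',np.median(W[M][:,2]).round(3),(cast(f,*C[l],h)[:2]-xy).round(4))
E
```

```text
contact True 0.0002999999999999947
t 42.7583
0 [   640    480 271790] z 0.001 [-0.0517  0.209 ]
12 [ 19  20 276] z 0.083 [-0.0003  0.004 ]
11 [ 20  20 313] z 0.113 [-0.0006  0.0039]
0 [   640    480 271790] z 0.001 [-0.0581 -0.0526]
8 [ 23  21 307] z 0.188 [-0.0026 -0.0005]
```

View pics/s5.png

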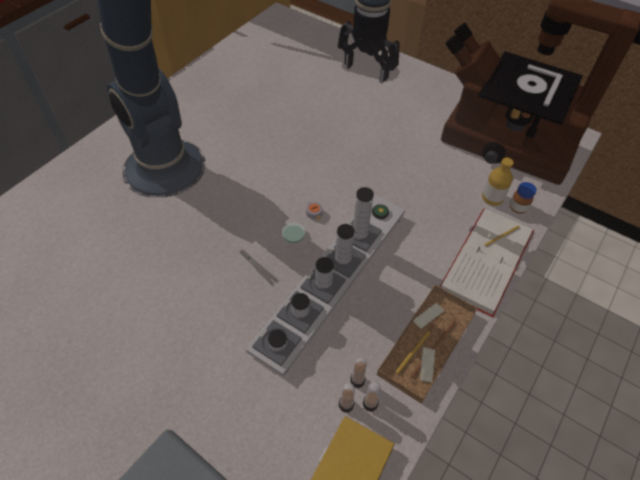

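View pics/t5.png

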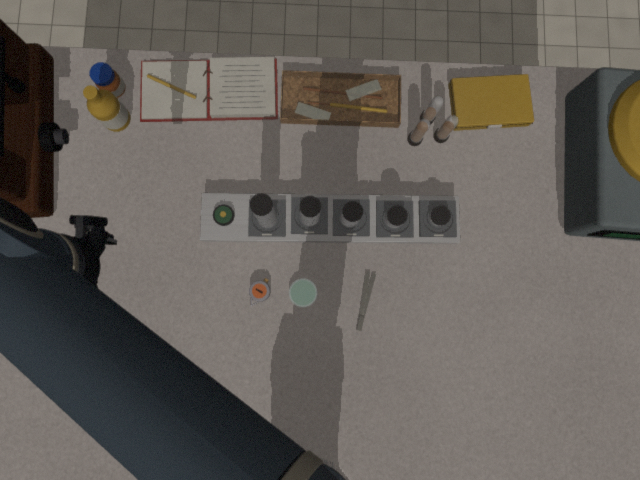

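All five columns stand upright in rising order from right to left. The first column is still at (440,215) and the dish at (303,293). The measured top heights of a, b and d fit columns seated in their recesses. Column c's cover missed the colour mask, but it touched down at the right height and looks upright in both views.

```bash
python3 -c "
from plant import robot
print(robot.close_job())"
```

```text
the job is handed in; nothing more can be done
None
```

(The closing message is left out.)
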